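# Close the cleaning jar and show the primed shield to the inspection camera

### The job

Close the open cleaning jar first: set its loose lid down on the rim, without dropping it, so that it sits seated and level, and let go. Then lift the model shield out of the drying rack by its top tab and hold it in the air with the middle of its panel 12 cm straight in front of the inspection camera's lens, its bossed front square to the lens and the tab at the top. Finish while holding it still there, and leave the other parts and bottles alone.

Things in the scene. Friction and masses are not known exactly. Their poses are not given: they have to be found in the camera images.
- lid_grip (a point): Loose black lid standing on the table: flange 76 mm across, 5 mm thick; under it a plug 55 mm across, 6 mm deep; on it a round neck 20 mm across, 38 mm tall to hold it by; 49 mm tall in all. This point is on the axis in the neck, 34 mm above the plug's underside, 28 above the flange's underside, 23 above the flange's top, 15 below the neck's top. z: up the axis.
- jar_rim (a point): Open pale glass jar, empty, loose on the table, 0.4 kg: 72 mm across, mouth 62 mm across inside, 65 mm tall. This point is the centre of the mouth, level with the top of the rim; z is up. With the lid seated (flange on the rim, plug in the mouth) lid_grip is 28 mm above this point.
- shield_center (a point): Grey model shield standing in one of the rack's three slots, 50 g: flat panel 64 mm wide, 80 tall, 8 thick, foot 40 wide, holding tab on its top edge. Front: round boss 28 mm across, 6 mm proud, and two thin ribs; back flat. This point is the panel's middle, 40 mm above its foot, mid-thickness. x points out of the front, y along the width, z from foot to tab.
- shield_tab (a point): Tab of the shield: 12 mm thick (along the shield's x), 24 wide (y), 36 tall (z), from 80 to 116 mm above the foot: the top of the part. This point is the tab's centre, 98 mm above the foot, 58 mm above shield_center; same axes.
- rack: Black drying rack, fixed: base 90 mm (its x) by 310 mm (its y), 6 thick; two rails along y, tops 28 mm above the table, a 10.5 mm groove between them parted into three slots 95 mm apart along y. Origin: underside, middle. The parts stand upright in the groove on the base, 6 mm above the table, fronts to the rack's +x, and lift straight up out of it.
- focus (a point): Place in the air for the middle of the shield's panel (shield_center): on the lens's axis 120 mm in front of the lens, 200 mm above the table. -x is the camera's direction of view (25 degrees below level), +x points up to the lens; y is level; z is the picture's upward direction, leaning 25 degrees from vertical. A shield held right has its x, y, z parallel to these.
- lens (a point): Centre of the inspection camera's front glass. The camera is a black box 70 mm wide, 46 high, 30 deep with a grey barrel 34 mm across, 25 long, on a fixed pole on a round foot 100 mm across; it looks roughly towards the robot, 25 degrees downward. Axes as focus: -x is the direction of view. 251 mm above the table.
- round_part: Bystander in the rack: round grey disc part, 68 mm across, with the same kind of tab on top, its top 108 mm above its foot. Origin: underside of its foot. Leave it.
- blade_part: Bystander in the rack: narrow grey blade part, 26 mm wide, 80 mm tall, with the same kind of tab on top, its top 116 mm above its foot. Origin: underside of its foot. Leave it.
- spray_can: Bystander: plain metal can, 60 mm across, 170 mm tall, standing on the table. Origin: underside. Leave it.
- dropper: Bystander: white bottle, 38 mm across, 90 mm tall, standing on the table. Origin: underside. Leave it.

How it is judged (in metres and radians):
On the way, in this order (a step that is already met when the one before it is completed fails the run):
1. the lid, still held, is brought down into the mouth of the jar (set down, not dropped) (horizontal distance between lid_grip and jar_rim below 0.008 m and z of lid_grip in the frame of jar_rim below 0.034 m and contact force between the fingers and lid above 0.5 N), for 0.05 s.
2. the lid sits seated and level on the rim and is released (horizontal distance between lid_grip and jar_rim below 0.006 m and z of lid_grip in the frame of jar_rim between 0.0255 and 0.0305 m and angle between each of lid_grip, jar_rim's own z axis and vertical below 0.06 rad and height (world z) of jar_rim between 0.06 and 0.07 m and contact force between the fingers and lid below 0.1 N), for 0.3 s.
3. the shield is lifted clear of the rack in the fingers (height (world z) of shield_center above 0.1 m and contact force between shield and rack below 0.1 N and contact force between the fingers and shield above 0.5 N), for 0.1 s.
At the end, for the whole second after the job is handed in: Lid released on the jar, centred within 6 mm, flange within 2.5 mm of the rim, level within 0.06 rad, jar upright. Shield held still by its tab (grip within 40 mm of it), by the fingers alone, panel middle within 25 mm of 120 mm before the lens, front to the lens, tab up, square within 0.2 rad (all of step 2 and distance between shield_center and focus below 0.025 m and height (world z) of shield_center above 0.17 m and angle between the x axis of shield_center and the x axis of focus, either way round below 0.2 rad and angle between the y axis of shield_center and the y axis of focus, either way round below 0.2 rad and x of lens in the frame of shield_center above 0.08 m and angle between shield_center's own z axis and vertical below 0.8 rad and contact force between the fingers and shield above 0.5 N and linear speed of shield below 0.03 m/s and angular speed of shield below 0.3 rad/s and distance between the grasp point and shield_tab below 0.04 m and contact force between shield and rack below 0.1 N and contact force between shield and camera below 0.1 N and contact force between shield and camera_head below 0.1 N and contact force between shield and jar below 0.1 N and contact force between shield and lid below 0.1 N and contact force between shield and round_part below 0.1 N and contact force between shield and blade_part below 0.1 N and contact force between shield and spray_can below 0.1 N and contact force between shield and dropper below 0.1 N); the arm keeps its last pose, push and grip.
It fails at once if the round part is moved more than 30 mm or knocked over (distance of round_part from where it was at the start of the episode above 0.03 m or angle between round_part's own z axis and vertical above 0.4 rad).
It fails at once if the blade part is moved more than 30 mm or knocked over (distance of blade_part from where it was at the start of the episode above 0.03 m or angle between blade_part's own z axis and vertical above 0.4 rad).
It fails at once if the spray can is moved more than 30 mm or knocked over (distance of spray_can from where it was at the start of the episode above 0.03 m or angle between spray_can's own z axis and vertical above 0.4 rad).
It fails at once if the dropper is moved more than 30 mm or knocked over (distance of dropper from where it was at the start of the episode above 0.03 m or angle between dropper's own z axis and vertical above 0.4 rad).
It also fails if it takes over 48 s, if anything falls off the work surface, if the arm or the gripper's body presses on something with over 40 N, if the wrist force passes 120 N, or if a joint passes its speed limit or range.

### The arm

A 7-joint arm with a two-finger parallel gripper is mounted at the origin on the work surface. World frame = base frame: x ahead of the robot, y to its left, z up, the work surface at z = 0. Lengths are in mm, angles in rad, forces in N, time in s.
With the tool pointing down it reaches from about 400 to 875 mm from the base axis. Payload 4.4 kg.
Tool frame: the origin (TCP) lies at the very end of the fingers, on their centre line; the grasp point (between the pads) lies 19 mm behind it; z points along the fingers, y is the line along which they close (so a half turn about z gives the same grasp; the last joint's range is limited). The gripper opens to 85 mm and grips with 20 to 120 N. Pads are 22 mm wide; open, the fingers measure 114 mm over their backs; the gripper's body (76 mm by 85 mm) begins 54 mm behind the grasp point. The pads swing forward as they close: fully open they stand 13 mm farther back than shut.
Start: joints at [-1.294, 0.628, 0.038, 1.517, -0.027, 0.996, -0.02], TCP at [218.457, 612.205, 194.213] pointing down, gripper open.
Joint ranges: [-3.06, 3.06], [-0.37, 2.12], [-1.25, 1.32], [0.18, 2.47], [-1.1, 4.24], [0.23, 1.98], [-2.94, 2.94]. Speed limits (rad/s): [2.57, 2.57, 3.14, 3.14, 3.14, 3.14, 3.14].

### API

Orientations are given as [roll, pitch, yaw] about the fixed x, y, z axes, in that order (R = Rz(yaw) Ry(pitch) Rx(roll)).
In Python, from cell import read_state, get_image, camera_info, finish_job gives the robot as it stands.
- The arm moves only by the tool play_rows, never from a script. Its argument "deltas" is one flat list of numbers, 7 for each row, row after row: the shift along the tool's x, y, z in mm, then the turn, a rotation vector about the tool's x, y, z in rad, then the opening, from 0 (shut) to 1 (fully open). In form: [dx, dy, dz, ax, ay, az, grip, dx, dy, dz, ax, ay, az, grip, ...]. A call has 1 to 10 rows; each row is the pose to reach, as a shift and turn from the pose commanded when the call began, along the tool's axes at that moment; what a row does not reach only later rows make up. A row lasts 1/8 s, in which the tool goes at most 62.5 mm and 10.7 degrees, less where a joint would pass 70% of its speed; a pose out of reach is approached as far as the arm can. A call with a gripper value outside its range is refused whole. The fingers move at their own pace and stop on an object; the grip force is fixed at half the most. Time passes only in rows, so rows that repeat a pose let the fingers close. It gives the time, the measured TCP pose, the force, the opening and the grip force at its end, in the units of the state.
- read_state(): the state, without advancing time (a new reading comes with each control period).
- get_image(name): name is "scene" or "top"; returns the picture (400x640x3 uint8, red, green, blue); there is no depth.
- camera_info(name): a dict with "fx", "fy", "cx", "cy" (pixels), "T" (4x4, takes a point from camera to world coordinates). Camera axes: x right, y down, z forward; pixel columns grow to the right and rows downward; lengths in mm; the calibration is good to about 2 mm. A picture is of the moment at which its call begins. camera_info takes no time and is no camera call.
- finish_job(): hands the job in; it is judged then, once.
The state is a dict: "clock": time; "qpos": joint angles; "qd": joint speeds; "tau": joint torques, N m; "eef_pos": TCP position; "tool_rot": TCP orientation; "force": force on the tool from outside, world axes, zero at the start; "torque": the same for the moment, N m; "width": finger opening in mm; "gripper_force": force on a finger pad.
Only numpy, scipy, OpenCV 4.12 (cv2) and the standard library are available. Lean on these libraries where they do the work, as an engineer would, in place of code of your own. Each camera call takes 0.05 s, during which the arm holds its last target. There are 200 camera calls.

## Working session

There is one attempt and no reset: what is moved stays moved. The work goes in short steps, Python scripts to look and compute and a tool call to move; the robot and the scene stay as the last step left them, time stands still between calls to the robot, and variables do not carry over. Pictures are saved under pics/ and viewed, at most 10 in all, crops included, and the job is handed in when it is done.

Besides the shell and the picture viewer there is one more tool, called after ">>>" in YAML: its name, and indented under it one key for each argument. play_rows: Moves the arm, as the interface text tells. Its arguments: {"type":"object","properties":{"deltas":{"type":"array"}},"required":["deltas"]}

```bash
mkdir -p pics; python3 - <<'E'
from cell import *
import cv2,numpy as np
for n in("scene","top"):
    im=get_image(n); cv2.imwrite(f"pics/{n}0.png",im[:,:,::-1]); c=camera_info(n); print(n,c["fx"],c["fy"],c["cx"],c["cy"]); print(np.round(c["T"],3))
print(read_state())
E
```

```text
scene 395.60243993738317 395.60243993738317 320.2382185576683 193.76265277078085
[[ 8.24000e-01  4.46000e-01 -3.49000e-01  9.46517e+02]
 [ 5.66000e-01 -6.46000e-01  5.12000e-01 -4.97924e+02]
 [ 3.00000e-03 -6.20000e-01 -7.85000e-01  9.39447e+02]
 [ 0.00000e+00  0.00000e+00  0.00000e+00  1.00000e+00]]
top 466.85878904066607 466.85878904066607 315.8921249636523 203.457910297618
[[ 1.100000e-02 -9.970000e-01  8.000000e-02  5.185880e+02]
 [-1.000000e+00 -1.000000e-02  1.200000e-02 -7.831000e+00]
 [-1.100000e-02 -8.000000e-02 -9.970000e-01  1.326993e+03]
 [ 0.000000e+00  0.000000e+00  0.000000e+00  1.000000e+00]]
{'clock': 0.1, 'qpos': array([-1.2938206 ,  0.62923166,  0.0384735 ,  1.5182454 , -0.02701179,
        0.99629201, -0.01999719]), 'qd': array([ 0.00130629, -0.00257685,  0.00077979, -0.00084882,  0.00133372,
        0.00162084,  0.00076704]), 'tau': array([ 3.03106841e-03, -5.64540124e+01,  1.23040672e+00, -1.93975085e+01,
        1.13212122e-02,  5.39795874e-03, -1.11052739e-05]), 'eef_pos': array([218.24757751, 611.62350116, 193.40308014]), 'tool_rot': array([-3.13993507e+00,  2.18819340e-05,  2.79879060e+00]), 'force': array([-0.6894814 ,  0.30700742,  0.12335387]), 'torque': array([ 0.01483021,  0.03214858, -0.0043718 ]), 'gripper_force': 0.0, 'width': 85.1416113675528}
```

View pics/scene0.png

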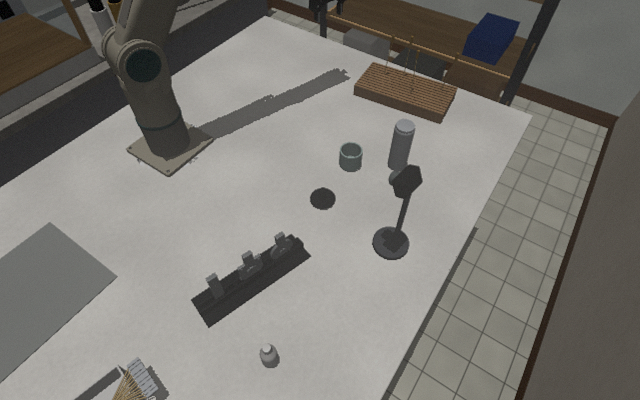

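View pics/top0.png

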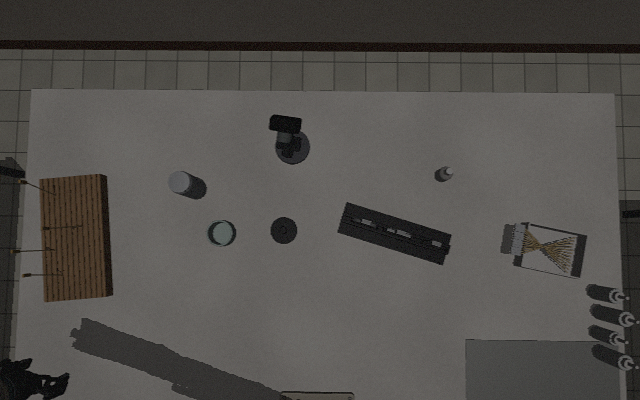

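Scene: jar (350,157), lid (322,199), rack with three parts at (215,285), (250,265), (282,243), inspection camera (405,180). Top: jar (222,233), lid (284,230), rack centre (395,234), camera head (286,124). I'll enlarge the important parts.

```bash
cat > h.py <<'E'
from cell import *
import cv2,numpy as np
from scipy.spatial.transform import Rotation as Ro
C={n:camera_info(n) for n in("scene","top")}
def ray(n,u,v):
    c=C[n];T=np.array(c["T"]);d=T[:3,:3]@[(u-c["cx"])/c["fx"],(v-c["cy"])/c["fy"],1];return T[:3,3],d/np.linalg.norm(d)
def onz(n,u,v,z):
    o,d=ray(n,u,v);return o+d*(z-o[2])/d[2]
def proj(n,p):
    c=C[n];T=np.array(c["T"]);q=T[:3,:3].T@(np.asarray(p)-T[:3,3]);return np.round([c["fx"]*q[0]/q[2]+c["cx"],c["fy"]*q[1]/q[2]+c["cy"]],1)
def tri(a,b):
    (o1,d1),(o2,d2)=ray("scene",*a),ray("top",*b)
    s=np.linalg.lstsq(np.c_[d1,-d2],o2-o1,rcond=None)[0];p,q=o1+s[0]*d1,o2+s[1]*d2
    return (p+q)/2,np.linalg.norm(p-q)
def crop(n,x,y,w,h,k,f,im=None):
    im=get_image(n) if im is None else im
    a=cv2.resize(im[y:y+h,x:x+w,::-1],None,fx=k,fy=k,interpolation=cv2.INTER_CUBIC)
    cv2.imwrite(f,cv2.convertScaleAbs(a,alpha=1.8,beta=15))
E
python3 - <<'E'
from h import *
t=get_image("top");s=get_image("scene")
crop("top",165,105,160,150,4,"pics/ta.png",t) if 0 else None
a=cv2.resize(t[108:252,170:320],None,fx=4,fy=4,interpolation=cv2.INTER_CUBIC)
crop("top",270,105,190,165,4,"pics/tb.png",t)
crop("scene",185,110,255,220,3,"pics/sb.png",s)
E
```

```text
(no output)
```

View pics/tb.png

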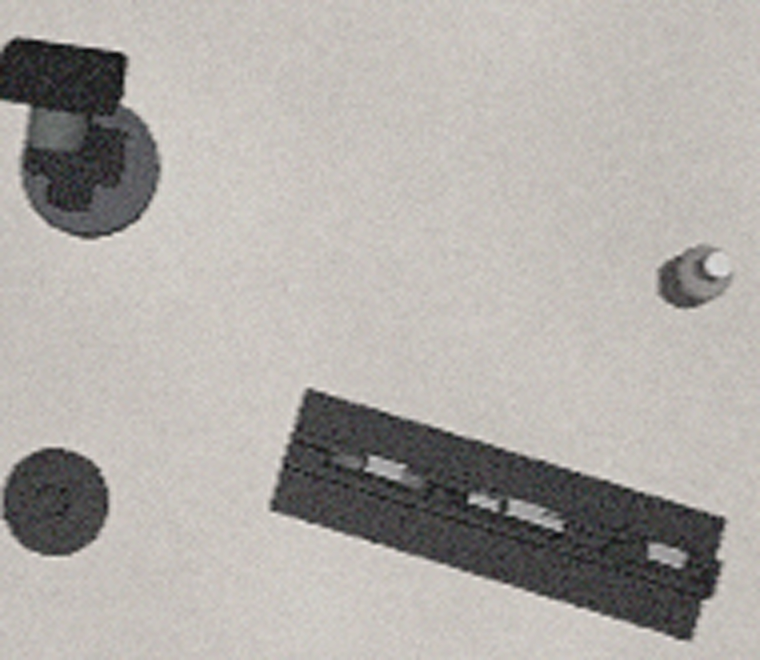

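View pics/sb.png

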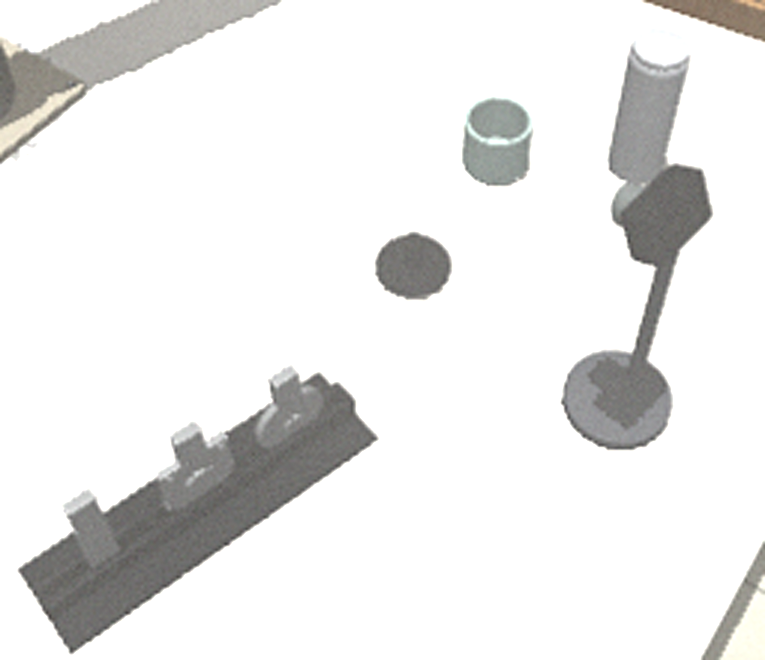

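The middle rack part is the shield: tab at sb (187,430), panel top in tb from about 468 to 565. In tb, the lid is at (55,501), the rack runs (272..725, 390..640), and the camera box edges run (18,38)-(127,55) and (0,100)-(110,113) with the barrel tip near (55,150).

```bash
python3 - <<'E'
from h import *
t=get_image("top").astype(np.float32)
for _ in range(5): t+=get_image("top")
t=(t/6); s=np.mean([get_image("scene") for _ in range(6)],0)
np.save("t.npy",t);np.save("s.npy",s)
g=t.mean(2)
print("gray table",np.median(g[150:250,240:270]))
m=((g<45)*255).astype(np.uint8)
n,l,st,ce=cv2.connectedComponentsWithStats(m)
for i in range(1,n):
    x,y,w,h,a=st[i]
    if a>30 and 160<x<470 and 100<y<280: print(st[i],np.round(ce[i],2),cv2.minAreaRect(np.argwhere(l==i)[:,::-1].astype(np.float32)))
def show(t,x,y,w,h,k):
    a=cv2.resize(t[y:y+h,x:x+w,::-1].astype(np.float32),(w*k,h*k),interpolation=cv2.INTER_CUBIC); return np.clip(a*2+10,0,255).astype(np.uint8)
A=np.hstack([show(t,198,208,50,50,8),show(t,262,105,50,50,8)])
B=np.hstack([show(s,372,150,67,33,6)[:198,:400],show(s,232,242,67,33,6)[:198,:400]])
cv2.imwrite("pics/z.png",np.vstack([A,B]))
E
```

```text
gray table 97.22222
[ 269  115   41   50 1210] [289.21 137.63] ((289.456787109375, 137.64358520507812), (52.908226013183594, 33.525177001953125), 73.0724868774414)
[435 169  11  13  67] [438.37 176.12] ((438.6643371582031, 176.0616455078125), (12.579608917236328, 8.276058197021484), 65.55604553222656)
[180 174  27  25 341] [195.7  188.39] ((194.82015991210938, 188.3440704345703), (22.387672424316406, 22.478864669799805), 24.227745056152344)
[ 338  202  113   63 3293] [394.51 233.43] ((395.10504150390625, 233.56405639648438), (111.97242736816406, 31.915424346923828), 17.354022979736328)
[271 217  26  27 549] [283.43 230.03] ((283.5, 230.0), (26.0, 25.0), 90.0)
[224 220  12  26  80] [231.46 232.35] ((229.5, 232.5), (25.0, 11.0), 90.0)
[208 222  15  23 105] [212.61 232.06] ((214.1541748046875, 232.2028350830078), (12.790716171264648, 22.338716506958008), 7.765166282653809)
```

View pics/z.png

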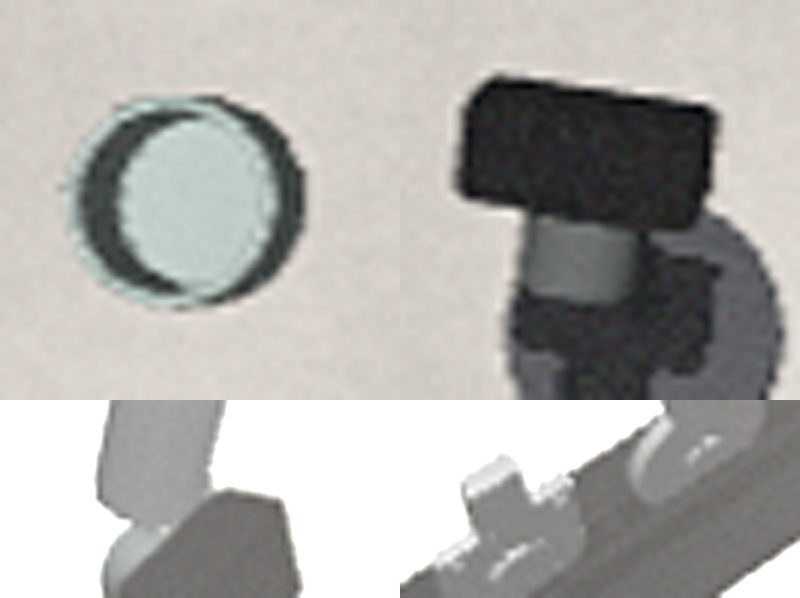

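z.png: the jar rim ring spans 68–282 by 95–308, so its centre is at about (175,201). The camera box edges fall to the right with slope about 0.15, and the barrel front edge centre is at about (578,300). The shield's boss and rib faces the scene camera, i.e. world +x. Now I'll compute positions.

```bash
cat > geo.py <<'E'
from h import *
t=np.load("t.npy");s=np.load("s.npy")
f=lambda a,o,k:o+(a+.5)/k-.5
jar=onz("top",f(175,198,8),f(201,208,8),65)
lid=onz("top",283.43,230.03,11)
# box edges -> yaw
def ed(p,q,z):
    a,b=[onz("top",f(x-400,262,8),f(y,105,8),z) for x,y in(p,q)];d=a-b;return np.arctan2(-d[0],d[1])
y1,y2=ed((505,75),(715,105),280),ed((460,190),(690,230),250)
yc=(y1+y2)/2
lf=onz("top",f(178,262,8),f(300,105,8),266.4)
X=np.array([np.cos(yc),np.sin(yc),0])
lens=lf+7.2*X;lens[2]=251
xf=X*np.cos(np.radians(25))+[0,0,np.sin(np.radians(25))]
focus=lens-120*xf
E
python3 - <<'E'
from geo import *
np.set_printoptions(precision=1,suppress=True)
print("jar",jar,"lid",lid,"lens",lens,"yaws",y1,y2,"focus",focus)
print("foot",onz("top",f(90,270,4),f(170,105,4),6))
print("jar in scene",proj("scene",jar),"lid",proj("scene",lid),"lens",proj("scene",lens))
# scene lid centroid
g=s.mean(2);m=((g<60)*255).astype(np.uint8)
n,l,st,ce=cv2.connectedComponentsWithStats(m)
for i in range(1,n):
    if abs(ce[i][0]-322)<6 and abs(ce[i][1]-199)<8: print("scene lid",ce[i],st[i])
# rack corners (top): base top z 6 / rails 28
c=np.array([(307,388),(725,518),(692,640),(271,511)],float)
P=np.array([onz("top",f(u,270,4),f(v,105,4),6) for u,v in c]);print(P,P.mean(0))
d=(P[0]-P[1]+P[3]-P[2]);print("rack yaw",np.arctan2(-d[0],d[1]),np.linalg.norm(d)/2)
for nm,a,b in(("tab",(492,470),(526,512)),):
    print(tri((232+(a[0]-400+.5)/6-.5,242+(a[1]-400+.5)/6-.5),(f(b[0],270,4),f(b[1],105,4))))
tg=t.mean(2)
for v in range(224,240): print(v,tg[v,384:415].astype(int))
E
```

```text
jar [537.5 267.2  65. ] lid [547.8  98.5  11. ] lens [751.7  79.3 251. ] yaws -0.1358981887002835 -0.16578520120722604 focus [644.2  95.7 200.3]
foot [785.6  78.    6. ]
jar in scene [350.4 150.1] lid [322.3 197.9] lens [392.  179.3]
scene lid [322.3 198.3] [311 188  24  21 377]
[[ 630.3  -78.5    6. ]
 [ 541.6 -373.     6. ]
 [ 456.1 -349.     6. ]
 [ 543.   -53.6    6. ]] [ 542.7 -213.5    6. ]
rack yaw -0.289411735382269 307.7237038919877
(array([ 543. , -211.7,  125.8]), np.float64(3.0632943741531204))
224 [27 29 28 28 23 29 30 27 28 27 30 29 26 27 28 27 31 24 29 25 24 26 26 28
 27 27 27 23 25 24 23]
225 [27 24 24 22 25 27 26 28 29 28 28 28 25 26 29 27 28 23 28 26 26 27 27 26
 28 27 26 23 26 27 23]
226 [27 27 30 23 23 26 24 23 29 26 29 28 27 29 24 28 28 28 25 29 25 26 26 30
 25 22 29 26 28 28 24]
227 [25 36 25 21 27 27 41 41 27 21 25 27 29 29 25 27 29 27 30 30 26 28 30 24
 25 23 27 25 28 29 24]
228 [17 18 16 46 58 46 57 47 24 29 37 28 22 25 26 23 28 26 26 24 26 27 24 27
 25 24 26 28 28 27 26]
229 [27 25 20 74 86 83 87 73 41 28 42 42 34 50 38 22 27 25 26 26 21 30 23 26
 24 29 25 2
[... 311 characters left out ...]

233 [30 32 28 27 23 18 19 16 25 20 17 20 60 87 89 84 82 80 81 79 78 64 36 53
 61 43 23 21 15 24 24]
234 [25 25 28 29 31 28 25 23 15 14 18 20 21 14 21 47 81 87 82 81 81 69 75 69
 57 38 25 24 25 27 18]
235 [16 12 12 23 32 27 29 28 28 23 23 17 18 16 20 22 20 20 44 77 95 86 81 80
 79 83 65 35 27 29 28]
236 [29 30 27 17  9 13 22 33 32 26 30 26 30 27 18 19 20 23 18 18 17 47 80 87
 81 82 52  9 17 24 27]
237 [29 28 27 30 31 29 22 11  9 24 34 31 30 26 26 31 26 22 15 12 13 21 20 16
 44 88 66 20 31 22 15]
238 [30 28 28 28 28 31 30 30 32 25 17 15 17 32 31 31 26 24 29 29 22 18 31 30
 15  9 12 23 27 30 29]
239 [28 31 26 28 30 25 26 29 27 29 31 28 26 16  7 13 26 29 27 28 28 24 29 20
 12 12 18 29 29 26 29]
```

```bash
cat > d.py <<'E'
from geo import *
np.set_printoptions(precision=3,suppress=True)
def Rt(a,tilt=0):  # tool y horizontally at world angle a; tilt tips fingers forward (toward +y_tool)
    y=np.array([np.cos(a),np.sin(a),0]);z=np.array([0,0,-1.])
    R=np.c_[np.cross(y,z),y,z]
    return Ro.from_matrix(R)*Ro.from_rotvec([-tilt,0,0])
def delta(p,R):
    q=read_state();Rc=Ro.from_euler("xyz",q["tool_rot"])
    print("at",q["eef_pos"],q["tool_rot"],"F",q["force"],"w",q["width"],q["gripper_force"],"t",q["clock"],"q",q["qpos"])
    print("shift",Rc.inv().apply(np.array(p)-q["eef_pos"]),"turn",(Rc.inv()*R).as_rotvec())
E
python3 -c "
from d import *
delta([lid[0],lid[1],130],Rt(-.15))
print(jar,lid,focus,lens,yc)"
```

```text
at [218.463 612.209 194.259] [ 3.142 -0.     2.799] F [ 0.123 -0.129 -0.088] w 85.51028880949306 0.0 t 0.8 q [-1.294  0.628  0.039  1.517 -0.027  0.996 -0.02 ]
shift [-482.828 -373.114   64.219] turn [ 0.    -0.     1.378]
[537.478 267.231  65.   ] [547.77   98.508  11.   ] [644.197  95.668 200.286] [751.719  79.325 251.   ] -0.15084169495375477
```

>>> play_rows:
  deltas: [-25, -19, 0, 0, 0, 0.07, 1, -75, -58, 0, 0, 0, 0.2, 1, -130, -100, 0, 0, 0, 0.36, 1, -186, -144, 5, 0, 0, 0.52, 1, -242, -187, 10, 0, 0, 0.69, 1, -298, -230, 20, 0, 0, 0.86, 1, -354, -273, 30, 0, 0, 1.03, 1, -410, -317, 45, 0, 0, 1.2, 1, -460, -355, 58, 0, 0, 1.34, 1, -482.8, -373.1, 64.2, 0, 0, 1.378, 1]

```text
clock: 2.05
eef_pos: [537.7, 115.0, 134.1]
tool_rot: [3.141, -0.0, 1.419]
force: [1.1, 1.6, -0.3]
width: 85.5
gripper_force: 0.0
```

```bash
python3 -c "
from d import *
delta([lid[0],lid[1],16.5],Rt(-.15))"
```

```text
at [537.675 114.997 134.079] [ 3.141 -0.     1.419] F [ 1.149  1.63  -0.275] w 85.5490686521401 0.0 t 2.05 q [-0.513  0.592  0.383  1.871 -0.316  0.738 -0.104]
shift [-14.834  12.37  117.582] turn [ 0.001 -0.    -0.001]
```

>>> play_rows:
  deltas: [0, 0, 0, 0, 0, 0, 1, 0, 0, 0, 0, 0, 0, 1, 0, 0, 0, 0, 0, 0, 1]

```text
clock: 2.42
eef_pos: [535.8, 118.4, 134.4]
tool_rot: [-3.141, -0.001, 1.424]
force: [1.0, 0.9, -0.1]
width: 85.2
gripper_force: 0.0
```

```bash
python3 -c "
from d import *
delta([lid[0],lid[1],16.5],Rt(-.15))"
```

```text
at [535.787 118.362 134.394] [-3.141 -0.001  1.424] F [ 0.996  0.874 -0.112] w 85.21348649784487 0.0 t 2.425 q [-0.518  0.59   0.382  1.872 -0.315  0.738 -0.106]
shift [-18.023  14.826 117.865] turn [-0.001 -0.001  0.003]
```

>>> play_rows:
  deltas: [-10, 8, 15, 0, 0, 0, 1, -18, 14.8, 40, 0, 0, 0, 1, -18, 14.8, 70, 0, 0, 0, 1, -18, 14.8, 90, 0, 0, 0, 1, -18, 14.8, 90, 0, 0, 0, 1, -18, 14.8, 90, 0, 0, 0, 1]

```text
clock: 3.18
eef_pos: [548.8, 96.1, 44.5]
tool_rot: [3.141, 0.0, 1.421]
force: [0.2, 0.8, 0.5]
width: 85.2
gripper_force: 0.0
```

```bash
python3 -c "
from d import *
delta([lid[0],lid[1],16.5],Rt(-.15))"
```

```text
at [548.833  96.117  44.534] [3.141 0.    1.421] F [0.225 0.847 0.478] w 85.24656298172887 0.0 t 3.175 q [-0.417  0.73   0.302  1.911 -0.384  0.556 -0.008]
shift [ 2.206 -1.427 28.033] turn [0.001 0.    0.   ]
```

>>> play_rows:
  deltas: [2.2, -1.4, 8, 0, 0, 0, 1, 2.2, -1.4, 18, 0, 0, 0, 1, 2.2, -1.4, 26, 0, 0, 0, 1, 2.2, -1.4, 28, 0, 0, 0, 0.8, 2.2, -1.4, 28, 0, 0, 0, 0.5, 2.2, -1.4, 28, 0, 0, 0, 0.2, 2.2, -1.4, 28, 0, 0, 0, 0, 2.2, -1.4, 28, 0, 0, 0, 0, 2.2, -1.4, 28, 0, 0, 0, 0, 2.2, -1.4, 28, 0, 0, 0, 0]

```text
clock: 4.42
eef_pos: [547.4, 98.6, 16.3]
tool_rot: [-3.142, -0.0, 1.421]
force: [0.1, -0.1, 0.4]
width: -0.1
gripper_force: 0.0
```

```bash
python3 -c "
from d import *
delta([lid[0],lid[1],136.5],Rt(-.15))"
```

```text
at [547.356  98.628  16.277] [-3.142 -0.     1.421] F [ 0.069 -0.075  0.373] w -0.14708054817882418 0.0 t 4.425 q [-0.403  0.774  0.273  1.924 -0.405  0.497  0.005]
shift [  -0.05     0.427 -120.223] turn [-0. -0. -0.]
```

The fingers closed on nothing, so I'll look.

```bash
python3 - <<'E'
from h import *
s=get_image("scene");t=get_image("top")
a=cv2.resize(s[130:230,270:370,::-1],(400,400),interpolation=cv2.INTER_CUBIC)
b=cv2.resize(t[190:270,244:324,::-1],(400,400),interpolation=cv2.INTER_CUBIC)
cv2.imwrite("pics/miss.png",cv2.convertScaleAbs(np.hstack([a,b]),alpha=1.8,beta=30))
E
```

```text
(no output)
```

View pics/miss.png

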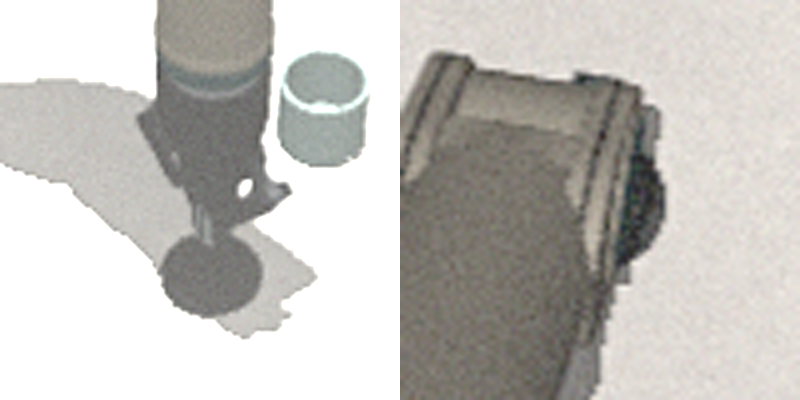

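```bash
python3 - <<'E'
from d import *
s=np.mean([get_image("scene") for _ in range(8)],0)
a=cv2.resize(s[165:215,290:350,::-1].astype(np.float32),None,fx=12,fy=12,interpolation=cv2.INTER_CUBIC)
cv2.imwrite("pics/miss2.png",np.clip(a*4-60,0,255).astype(np.uint8))
for p in ([547.4,98.6,16.3],[547.4,98.6,35],[547.8,98.5,49],[547.8,98.5,11],[547.8,98.5,100]): print(p,(proj("scene",p)-[290,165]+.5)*12)
np.save("s1.npy",s)
E
```

```text
[547.4, 98.6, 16.3] [392.4 386.4]
[547.4, 98.6, 35] [392.4 339.6]
[547.8, 98.5, 49] [394.8 304.8]
[547.8, 98.5, 11] [393.6 400.8]
[547.8, 98.5, 100] [396.  166.8]
```

View pics/miss2.png

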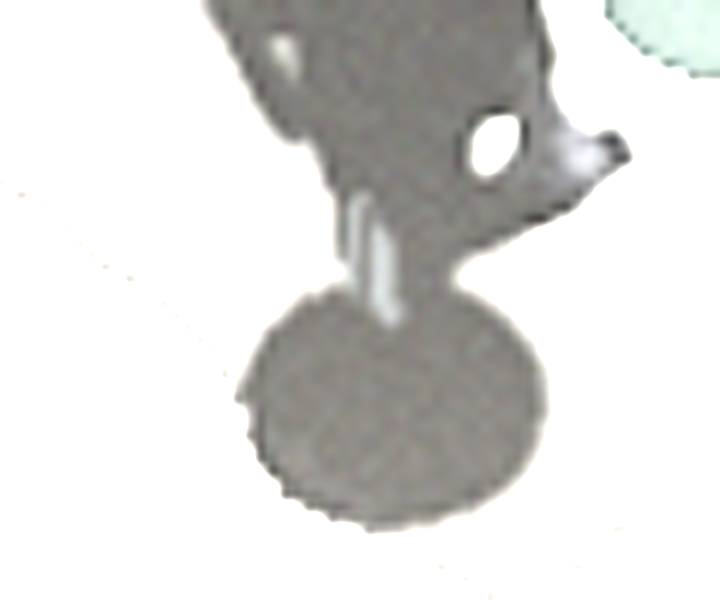

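Miss2 shows the lid disc still centred at (395,403), as predicted, with the fingers over it. I'll lift a little and check whether the lid follows.

>>> play_rows:
  deltas: [0, 0, -2, 0, 0, 0, 0, 0, 0, -6, 0, 0, 0, 0, 0, 0, -12, 0, 0, 0, 0, 0, 0, -20, 0, 0, 0, 0, 0, 0, -30, 0, 0, 0, 0, 0, 0, -40, 0, 0, 0, 0, 0, 0, -50, 0, 0, 0, 0, 0, 0, -60, 0, 0, 0, 0, 0, 0, -60, 0, 0, 0, 0]

```text
clock: 6.05
eef_pos: [548.0, 98.7, 77.2]
tool_rot: [3.14, -0.001, 1.421]
force: [-0.3, 0.3, 0.1]
width: 0.0
gripper_force: 0.0
```

```bash
python3 - <<'E'
from d import *
s=np.mean([get_image("scene") for _ in range(8)],0)
a=cv2.resize(s[150:215,285:365,::-1].astype(np.float32),None,fx=9,fy=9,interpolation=cv2.INTER_CUBIC)
cv2.imwrite("pics/lift.png",np.clip(a*5-90,0,255).astype(np.uint8))
q=read_state();print(q["eef_pos"],q["width"],q["gripper_force"],q["force"])
print((proj("scene",q["eef_pos"])-[285,150]+.5)*9)
E
```

```text
[547.132  98.547  75.917] -0.15664767661732967 0.0 [ 0.388 -0.692 -0.223]
[339.3 308.7]
```

View pics/lift.png

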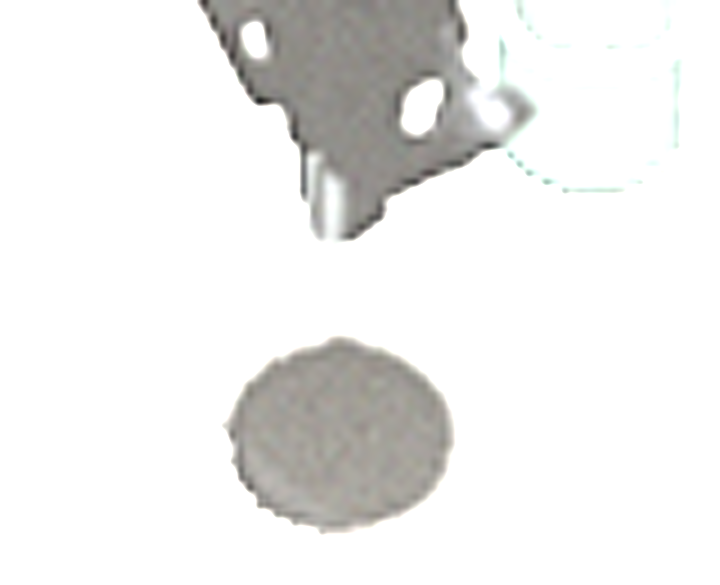

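lift.png: the lid did not move (disc at (340,435)). The fingertip appears at (340,238) where the reported TCP projects to (339,309), so the real fingertips are off from the reported TCP. I'll tilt the tool so the tip shows in both views and triangulate it.

>>> play_rows:
  deltas: [0, 0, -20, -0.15, 0, 0, 0, 0, 20, -40, -0.32, 0, 0, 0, 0, 40, -60, -0.5, 0, 0, 0, 0, 50, -60, -0.68, 0, 0, 0, 0, 50, -60, -0.8, 0, 0, 0, 0, 50, -60, -0.8, 0, 0, 0, 0, 50, -60, -0.8, 0, 0, 0]

```text
clock: 7.32
eef_pos: [616.2, 147.4, 240.6]
tool_rot: [2.464, 0.066, 1.366]
force: [0.4, 0.6, 0.4]
width: 0.1
gripper_force: 0.0
```

```bash
python3 - <<'E'
from d import *
q=read_state();p=q["eef_pos"];R=Ro.from_euler("xyz",q["tool_rot"]).as_matrix();print(p,q["tool_rot"],R[:,2],q["width"])
for n,b in(("top",np.load("t.npy")),("scene",np.load("s.npy"))):
    im=np.mean([get_image(n) for _ in range(6)],0);np.save(n+"2.npy",im)
    dif=np.abs(im-b).mean(2);g=im.mean(2);c=proj(n,p)
    print(n,"tcp",c,"axis 60 back",proj(n,p-60*R[:,2]),"100",proj(n,p-100*R[:,2]))
    u,v=int(c[0]),int(c[1])
    for y in range(v-14,v+24): print(y,"".join("#" if (dif[y,x]>25 and g[y,x]<45) else "+" if dif[y,x]>12 else "." for x in range(u-36,u+24)))
E
```

```text
[616.158 147.428 240.621] [2.464 0.066 1.366] [ 0.603 -0.178 -0.778] 0.06212729714853566
top tcp [255.2 198.3] axis 60 back [247.1 212.5] 100 [241.3 222.7]
184 ............................................................
185 ............................................................
186 ............................................................
187 ............................................................
188 ............................................................
189 ............................................................
190 ............................................................
191 ............................................................
192 ............................................................
193 ............................................................
194 ............................................................
195 ............................................................
196 ............................................................
197 ............................................................
198 ..............................
[... 3364 characters left out ...]
..................................................
155 +++++++.....................................................
156 ++++++++....................................................
157 ++++++++....................................................
158 +++++++++...................................................
159 ++++++++++..................................................
160 +++++++++++.................................................
161 ++++++++++++................................................
162 +++++++++++++...............................................
163 +++++++++++++++.............................................
164 +++++++++++++++.............................................
```

```bash
python3 - <<'E'
from d import *
q=read_state();p=q["eef_pos"];R=Ro.from_euler("xyz",q["tool_rot"]).as_matrix()
for a in((348.5,130.5),(346,129),(350,130)):
  for b in((248,203.3),(251,204)):
    x,e=tri(a,b);print(a,b,x,"miss",e,"in tool",R.T@(x-p))
print(q["qpos"],q["width"])
s=np.load("scene2.npy");t=np.load("top2.npy")
f=lambda im,x,y,w,h:cv2.resize(im[y:y+h,x:x+w,::-1].astype(np.float32),(400,400),interpolation=cv2.INTER_CUBIC)
cv2.imwrite("pics/tilt.png",np.clip(np.hstack([f(s,310,80,60,60),f(t,215,190,60,60)])*3,0,255).astype(np.uint8))
E
```

```text
(348.5, 130.5) (248, 203.3) [595.925 155.342 262.986] miss 16.229171854420855 in tool [  4.788  -3.494 -31.871]
(348.5, 130.5) (251, 204) [596.187 149.5   266.972] miss 10.916862687869482 in tool [ -1.115  -0.083 -33.769]
(346, 129) (248, 203.3) [593.222 152.507 269.364] miss 21.873245492358922 in tool [  1.053  -1.244 -37.954]
(346, 129) (251, 204) [593.485 146.764 273.193] miss 16.557489452772487 in tool [ -4.744   2.057 -39.747]
(350, 130) (248, 203.3) [597.35  156.376 264.211] miss 12.369527019491006 in tool [  6.015  -1.757 -32.151]
(350, 130) (251, 204) [597.613 150.502 268.247] miss 7.087672369358368 in tool [  0.078   1.69  -34.082]
[-1.309  0.685  1.182  2.14  -1.099  0.233  0.425] -0.011086566307904345
```

View pics/tilt.png

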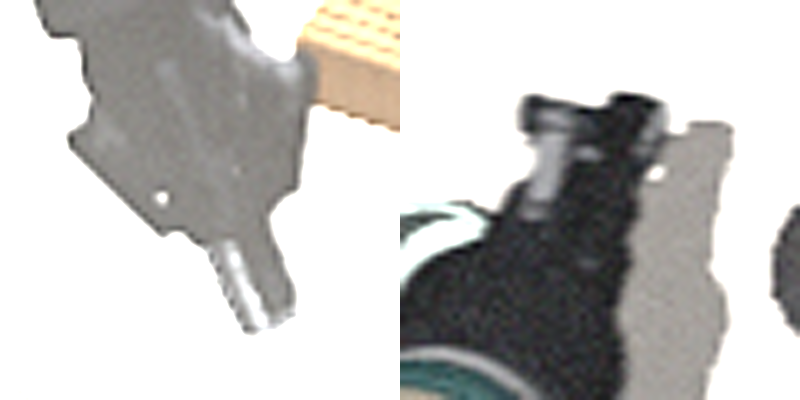

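tilt.png: the closed fingertip is at (270,330) on the left (scene) and about (640,105) on the right (top). It sits on the tool axis, about 33 mm behind the reported TCP. Tilting here also drove joint 6 to its lower limit. I'll straighten up, then touch the table to calibrate the offset.

```bash
python3 -c "
from d import *
delta([560,20,110],Rt(-.15))"
```

```text
at [616.815 144.537 240.677] [2.465 0.064 1.361] F [ 1.376  0.325 -0.644] w -0.011086566307904345 0.0 t 7.925 q [-1.309  0.685  1.182  2.14  -1.099  0.233  0.425]
shift [-125.004 -110.149   89.75 ] turn [ 0.674  0.082 -0.035]
```

>>> play_rows:
  deltas: [-20, -18, 0, 0.15, 0.02, 0, 0, -45, -40, 20, 0.3, 0.04, -0.01, 0, -75, -65, 40, 0.45, 0.06, -0.02, 0, -105, -90, 60, 0.6, 0.08, -0.03, 0, -125, -110, 80, 0.674, 0.082, -0.035, 0, -125, -110, 90, 0.674, 0.082, -0.035, 0, -125, -110, 90, 0.674, 0.082, -0.035, 0]

```text
clock: 8.8
eef_pos: [560.6, 21.1, 109.7]
tool_rot: [3.141, -0.001, 1.422]
force: [0.6, 0.7, 0.1]
width: 0.1
gripper_force: 0.0
```

```bash
python3 -c "
from d import *
delta([560,20,0],Rt(-.15))"
```

```text
at [560.564  21.087 109.71 ] [ 3.141 -0.001  1.422] F [0.602 0.667 0.054] w 0.1078170953461641 0.0 t 8.8 q [-0.655  0.834  0.984  1.87  -0.87   0.94   0.597]
shift [ -1.224  -0.475 109.709] turn [ 0.001 -0.001  0.001]
```

>>> play_rows:
  deltas: [0, 0, 25, 0, 0, 0, 0, 0, 0, 55, 0, 0, 0, 0, 0, 0, 85, 0, 0, 0, 0, 0, 0, 105, 0, 0, 0, 0, 0, 0, 118, 0, 0, 0, 0, 0, 0, 125, 0, 0, 0, 0, 0, 0, 128, 0, 0, 0, 0, 0, 0, 131, 0, 0, 0, 0]

```text
clock: 9.8
eef_pos: [561.0, 20.6, -20.4]
tool_rot: [3.14, -0.001, 1.422]
force: [0.2, 0.1, 0.9]
width: -0.4
gripper_force: 0.0
```

>>> play_rows:
  deltas: [0, 0, 3, 0, 0, 0, 0, 0, 0, 5, 0, 0, 0, 0, 0, 0, 7, 0, 0, 0, 0]

```text
clock: 10.18
eef_pos: [560.5, 20.4, -28.0]
tool_rot: [3.141, -0.0, 1.421]
force: [0.2, 0.1, -0.0]
width: -0.0
gripper_force: 0.0
```

>>> play_rows:
  deltas: [0, 0, 2, 0, 0, 0, 0, 0, 0, 4, 0, 0, 0, 0, 0, 0, 6, 0, 0, 0, 0]

```text
clock: 10.55
eef_pos: [560.5, 20.5, -34.1]
tool_rot: [3.141, -0.0, 1.422]
force: [-0.1, 0.7, 0.4]
width: 0.0
gripper_force: 0.0
```

>>> play_rows:
  deltas: [0, 0, 1, 0, 0, 0, 0, 0, 0, 2, 0, 0, 0, 0, 0, 0, 3, 0, 0, 0, 0]

```text
clock: 10.92
eef_pos: [560.5, 20.5, -37.0]
tool_rot: [3.141, -0.0, 1.422]
force: [-0.3, 0.1, 4.2]
width: 0.4
gripper_force: 2.2
```

Contact came at a reported z of about -36.7, so the true fingertip is 36.5 mm behind the reported TCP along the tool axis. I'll use that from here on.

```bash
cat >> d.py <<'E'
OFF=36.5
def dtip(p,R): delta(np.array(p)+OFF*R.apply([0,0,1]),R)   # p: wanted true fingertip
E
python3 -c "
from d import *
dtip([lid[0],lid[1],15],Rt(-.15))"
```

```text
at [560.48   20.492 -36.979] [ 3.141 -0.     1.422] F [-0.267  0.115  4.15 ] w 0.42382385037235204 2.2492332825231642 t 10.925 q [-0.501  0.984  0.688  1.929 -1.065  0.649  0.74 ]
shift [ 75.265 -24.157 -15.469] turn [ 0.001 -0.     0.001]
```

>>> play_rows:
  deltas: [0, 0, -25, 0, 0, 0, 0.2, 0, 0, -60, 0, 0, 0, 0.6, 20, -6, -85, 0, 0, 0, 1, 60, -20, -85, 0, 0, 0, 1, 75.3, -24.2, -85, 0, 0, 0, 1, 75.3, -24.2, -70, 0, 0, 0, 1, 75.3, -24.2, -70, 0, 0, 0, 1]

```text
clock: 11.8
eef_pos: [546.7, 96.8, 31.6]
tool_rot: [-3.14, 0.002, 1.42]
force: [0.2, -0.6, 0.6]
width: 85.3
gripper_force: 0.0
```

```bash
python3 -c "
from d import *
dtip([lid[0],lid[1],15],Rt(-.15))"
```

```text
at [546.712  96.821  31.634] [-3.14   0.002  1.42 ] F [ 0.222 -0.619  0.554] w 85.3190347174102 0.0 t 11.8 q [-0.708  0.895  0.809  1.927 -0.954  0.763  0.517]
shift [ 1.914  0.867 53.129] turn [-0.001  0.002 -0.001]
```

>>> play_rows:
  deltas: [1.5, 0.8, 15, 0, 0, 0, 1, 1.5, 0.8, 33, 0, 0, 0, 1, 1.5, 0.8, 47, 0, 0, 0, 1, 1.5, 0.8, 53, 0, 0, 0, 1, 1.5, 0.8, 53, 0, 0, 0, 0.7, 1.5, 0.8, 53, 0, 0, 0, 0.4, 1.5, 0.8, 53, 0, 0, 0, 0.1, 1.5, 0.8, 53, 0, 0, 0, 0, 1.5, 0.8, 53, 0, 0, 0, 0]

```text
clock: 12.92
eef_pos: [549.2, 100.1, -19.3]
tool_rot: [3.14, -0.001, 1.422]
force: [0.1, 0.7, 5.7]
width: 18.4
gripper_force: 58.6
```

```bash
python3 -c "
from d import *
dtip([jar[0],jar[1],115],Rt(-.15))"
```

```text
at [549.151 100.148 -19.337] [ 3.14  -0.001  1.422] F [0.119 0.741 5.701] w 18.41611103105903 58.6052942276001 t 12.925 q [-0.657  0.955  0.708  1.936 -1.033  0.667  0.574]
shift [163.595 -36.201 -97.73 ] turn [ 0.001 -0.001  0.001]
```

Gripped (18.4 mm, 58 N). Lift and carry over the jar.

>>> play_rows:
  deltas: [0, 0, -8, 0, 0, 0, 0, 0, 0, -30, 0, 0, 0, 0, 0, 0, -65, 0, 0, 0, 0, 10, -2, -92, 0, 0, 0, 0, 40, -9, -98, 0, 0, 0, 0, 80, -18, -98, 0, 0, 0, 0, 120, -27, -98, 0, 0, 0, 0, 150, -33, -98, 0, 0, 0, 0, 163.5, -36, -98, 0, 0, 0, 0, 163.5, -36, -98, 0, 0, 0, 0]

```text
clock: 14.18
eef_pos: [537.1, 267.1, 78.0]
tool_rot: [3.141, 0.0, 1.423]
force: [-0.6, -0.2, -0.2]
width: 18.5
gripper_force: 58.6
```

```bash
cat > look.py <<'E'
from d import *
im=np.mean([get_image("scene") for _ in range(6)],0);np.save("s3.npy",im)
q=read_state();g=im.mean(2)
print("lid axis px",proj("scene",[q["eef_pos"][0],q["eef_pos"][1],q["eef_pos"][2]+30.3]))
sat=im[...,1]-im[...,0]
for y in range(118,182): print(y,"".join("#" if g[y,x]<75 else "o" if sat[y,x]>6 else "." for x in range(315,390)))
E
python3 -c "
from d import *
dtip([jar[0],jar[1],76],Rt(-.15))
print(proj('scene',jar))"
python3 look.py
```

```text
at [537.096 267.098  78.034] [3.141 0.    1.423] F [-0.643 -0.214 -0.234] w 18.459501992932726 58.60028028488159 t 14.175 q [-1.01   0.89   0.891  1.782 -0.866  0.915  0.126]
shift [ 0.195  0.336 38.535] turn [0.001 0.    0.002]
[350.4 150.1]
lid axis px [351.1 140.2]
118 ........................###..########################......................
119 ........................#############################......................
120 .........................#######################.#####.....................
121 .........................#######################..#####.##.................
122 .........................######################...#########................
123 ..........................#####################...#########................
124 .............................##################..#########.................
125 .............................#################...########..................
126 ..............................################...#######...................
127 ..............................########.#######...######....................
128 ...........................
[... 3588 characters left out ...]
............................................................
174 ...........................................................................
175 ...........................................................................
176 ...........................................................................
177 ...........................................................................
178 ..........................................................................#
179 ..........................................................................#
180 ..........................................................................#
181 ..........................................................................#
```

>>> play_rows:
  deltas: [0, 0.3, 8, 0, 0, 0, 0, 0, 0.3, 16, 0, 0, 0, 0, 0, 0.3, 23, 0, 0, 0, 0, 0, 0.3, 28, 0, 0, 0, 0, 0, 0.3, 31, 0, 0, 0, 0, 0, 0.3, 33, 0, 0, 0, 0, 0, 0.3, 34.5, 0, 0, 0, 0, 0, 0.3, 36, 0, 0, 0, 0]

```text
clock: 15.48
eef_pos: [538.9, 266.8, 44.5]
tool_rot: [3.139, -0.002, 1.421]
force: [-4.6, -0.7, 20.2]
width: 18.3
gripper_force: 60.5
```

>>> play_rows:
  deltas: [0, 0, 1, 0, 0, 0, 0, 0, 0, 1, 0, 0, 0, 0]

```text
clock: 15.72
eef_pos: [539.5, 266.5, 44.3]
tool_rot: [3.138, -0.002, 1.421]
force: [-4.5, -0.8, 18.7]
width: 18.5
gripper_force: 60.7
```

```bash
python3 - <<'E'
from d import *
q=read_state();print(q["force"],q["torque"],q["eef_pos"],q["tool_rot"])
im=np.mean([get_image("scene") for _ in range(6)],0);np.save("s4.npy",im)
q=read_state();print(q["force"],q["torque"],q["eef_pos"])
f=lambda im:cv2.resize(im[130:180,325:375,::-1].astype(np.float32),(400,400),interpolation=cv2.INTER_CUBIC)
s3=np.load("s3.npy")
cv2.imwrite("pics/seat.png",np.clip(np.hstack([f(s3),f(im)])*2.5-30,0,255).astype(np.uint8))
print((proj("scene",jar)-[325,130]+.5)*8)
E
```

```text
[-4.517 -0.754 18.706] [-0.646  0.8   -0.086] [539.485 266.463  44.335] [ 3.138 -0.002  1.421]
[-4.709 -1.223 19.12 ] [-0.616  0.736 -0.165] [539.475 266.586  44.383]
[207.2 164.8]
```

View pics/seat.png

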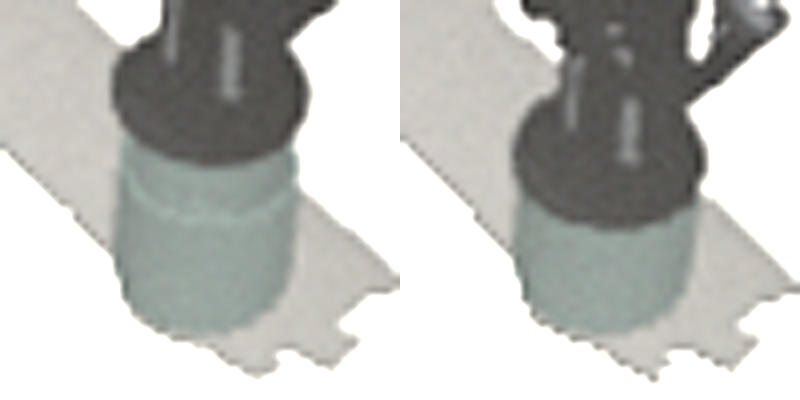

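seat.png (last allowed view): left, the lid disc spans cols 112–308 over the jar's 120–298. Right, the disc spans 512–706 with its bottom edge at row 228, hiding the rim. I'll check by projection whether the flange is at rim height.

```bash
python3 - <<'E'
from d import *
n=np.array([.563,-.826,0])
def row(p,r,z): 
    return [((proj("scene",[p[0]+r*np.cos(a),p[1]+r*np.sin(a),z])-[325,130]+.5)*8) for a in np.linspace(0,2*np.pi,73)]
def ext(p,r,z): A=np.array(row(p,r,z));return A.min(0),A.max(0)
print("hover flange bot",ext((537.1,267.1),38,103.3),"top",ext((537.1,267.1),38,108.3))
for z in(65,67,69.7): print("now flange bottom",z,ext((539.4,266.5),38,z)[1],"top",ext((539.4,266.5),38,z+5)[0])
print("rim 65 outer",ext(jar,36,65),"base",ext(jar,36,0))
def measure(im):
    g=cv2.resize(im[130:180,325:375].astype(np.float32),(400,400),interpolation=cv2.INTER_CUBIC).mean(2)
    for c in(190,210,230): print(c,[int(x) for x in g[80:350:6,c]])
measure(np.load("s3.npy"));measure(np.load("s4.npy"))
E
```

```text
hover flange bot (array([112. ,  23.2]), array([313.6, 164.8])) top (array([112. ,  13.6]), array([315.2, 155.2]))
now flange bottom 65 [309.6 240. ] top [112.8  89.6]
now flange bottom 67 [309.6 236. ] top [112.8  85.6]
now flange bottom 69.7 [310.4 231.2] top [112.8  80.8]
rim 65 outer (array([114.4,  99.2]), array([300.8, 232.8])) base (array([108. , 213.6]), array([287.2, 346.4]))
190 [44, 44, 46, 47, 46, 46, 45, 46, 47, 47, 46, 49, 47, 50, 62, 71, 75, 75, 74, 74, 75, 76, 76, 81, 79, 75, 74, 74, 75, 75, 74, 75, 76, 76, 76, 75, 76, 77, 76, 76, 75, 77, 81, 80, 114]
210 [44, 45, 47, 44, 45, 47, 47, 46, 46, 46, 46, 47, 46, 46, 52, 67, 75, 75, 74, 73, 75, 76, 76, 78, 77, 75, 75, 76, 76, 75, 75, 76, 76, 75, 75, 75, 75, 75, 76, 76, 75, 76, 81, 88, 84]
230 [67, 67, 68, 59, 48, 43, 44, 45, 46, 46, 46, 46, 45, 48, 55, 68, 74, 74, 74, 72, 73, 74, 75, 79, 78, 75, 74, 74, 75, 75, 74, 75, 75, 75, 75, 75, 75, 76, 75, 75, 75, 77, 83, 89, 91]
190 [44, 43, 45, 46, 46, 45, 44, 46, 46, 45, 44, 45, 47, 47, 47, 48, 46, 46, 48, 48, 47, 47, 48, 46, 57, 70, 75, 75, 75, 75, 74, 74, 75, 75, 75, 77, 75, 75, 76, 76, 75, 76, 80, 82, 106]
210 [45, 46, 45, 44, 44, 45, 45, 45, 44, 45, 47, 44, 46, 47, 45, 45, 46, 47, 47, 46, 46, 47, 48, 47, 50, 61, 73, 75, 76, 75, 74, 76, 76, 76, 76, 75, 75, 75, 76, 76, 75, 75, 79, 87, 89]
230 [45, 44, 46, 55, 64, 70, 69, 68, 68, 68, 65, 65, 69, 66, 56, 48, 46, 47, 46, 47, 46, 46, 47, 47, 50, 60, 72, 74, 75, 75, 75, 75, 75, 74, 74, 76, 75, 74, 75, 76, 74, 76, 84, 90, 92]
```

The lid is not seated. Image and torque agree that it sits about 4 mm too far towards -y. Raise a little, shift, and lower again.

>>> play_rows:
  deltas: [0, 0, -4, 0, 0, 0, 0, 0, 0, -8, 0, 0, 0, 0, 2.8, -1.1, -8, 0, 0, 0, 0, 2.8, -1.1, -8, 0, 0, 0, 0]

```text
clock: 16.52
eef_pos: [536.7, 270.4, 48.7]
tool_rot: [3.142, -0.0, 1.422]
force: [0.2, 0.1, -2.1]
width: 18.8
gripper_force: 58.5
```

```bash
python3 - <<'E'
from d import *
delta([536.7,270,41],Rt(-.15));print(read_state()["torque"])
E
```

```text
at [536.683 270.354  48.717] [ 3.142 -0.     1.422] F [ 0.201  0.144 -2.079] w 18.755037175794158 58.517736196517944 t 16.525 q [-0.996  0.926  0.854  1.794 -0.909  0.87   0.151]
shift [-0.35   0.069  7.717] turn [ 0.    -0.     0.002]
[-0.001 -0.048  0.013]
```

>>> play_rows:
  deltas: [0, 0, 3, 0, 0, 0, 0, 0, 0, 5, 0, 0, 0, 0, 0, 0, 6.5, 0, 0, 0, 0, 0, 0, 8, 0, 0, 0, 0]

```text
clock: 17.02
eef_pos: [537.0, 269.7, 41.0]
tool_rot: [3.141, -0.0, 1.421]
force: [0.1, 0.9, -2.1]
width: 18.2
gripper_force: 58.5
```

```bash
python3 - <<'E'
from d import *
q=read_state();print(q["eef_pos"],q["force"],q["torque"])
E
```

```text
[537.044 269.746  40.965] [ 0.084  0.894 -2.127] [-0.011 -0.015 -0.016]
```

The plug is in the mouth. Continue to seating.

>>> play_rows:
  deltas: [0, 0, 0.7, 0, 0, 0, 0, 0, 0, 1.4, 0, 0, 0, 0, 0, 0, 1.4, 0, 0, 0, 0]

```text
clock: 17.4
eef_pos: [537.1, 269.9, 39.8]
tool_rot: [3.141, -0.0, 1.422]
force: [0.5, -0.3, -0.5]
width: 18.3
gripper_force: 58.8
```

>>> play_rows:
  deltas: [0, 0, 0.7, 0, 0, 0, 0, 0, 0, 0.7, 0, 0, 0, 0]

```text
clock: 17.65
eef_pos: [537.1, 269.9, 39.7]
tool_rot: [3.141, -0.001, 1.422]
force: [-1.8, -0.8, 5.2]
width: 18.4
gripper_force: 59.2
```

Seated at the predicted height, with 5 N of contact. Release slowly, then go up.

>>> play_rows:
  deltas: [0, 0, 0, 0, 0, 0, 0.3, 0, 0, 0, 0, 0, 0, 0.5, 0, 0, 0, 0, 0, 0, 0.8, 0, 0, 0, 0, 0, 0, 1, 0, 0, 0, 0, 0, 0, 1, 0, 0, -10, 0, 0, 0, 1, 0, 0, -30, 0, 0, 0, 1, 0, 0, -60, 0, 0, 0, 1, 0, 0, -90, 0, 0, 0, 1, 0, 0, -110, 0, 0, 0, 1]

```text
clock: 18.9
eef_pos: [537.8, 269.8, 151.8]
tool_rot: [3.139, -0.002, 1.421]
force: [-0.7, 0.7, 0.3]
width: 85.2
gripper_force: 0.0
```

```bash
python3 - <<'E'
from d import *
im=np.mean([get_image("scene") for _ in range(6)],0);np.save("s5.npy",im)
g=im.mean(2)
for y in range(138,178): print(y,"".join("#" if g[y,x]<60 else "o" if g[y,x]<95 else "." for x in range(325,375)))
tab=onz("top",f(526,270,4),f(512,105,4),122);print("tab",tab)
dtip([tab[0],tab[1],180],Rt(-.289))
E
```

```text
138 oooooooooooooooo.........oooo.....................
139 ooooooooooooooooo.......o####o....................
140 ooooooooooooooooooo.....#####o....................
141 ooooooooooooooooooooooo#######o...................
142 oooooooooooooooooo##############o.................
143 ooooooooooooooooo#################o...............
144 oooooooooooooooo###################o..............
145 ooooooooooooooo#####################o.............
146 ooooooooooooooo######################.............
147 ooo.ooooooooooo######################o............
148 ooo.oooooooooo########################............
149 oooooooooooooo########################............
150 .oooo.oooooooo########################............
151 ..ooooooooooooo#######################............
152 ....ooooooooooo#######################............
153 .....oooooooooo######################oo...........
154 ......oooooooooo#####################oooo.........
155 .......oooooooooo####################ooooo........
156 .........oooooooooo################ooooooooo......
157 .........ooooooooooo#############oooooooooooo.....

[... 656 characters left out ...]
...
170 ...................ooooooooooooooooooooooooo......
171 .....................ooooooooooooooooooooooooo....
172 ........................oooooooooooooooooooooooo..
173 .............................oooooooo..ooooooooo..
174 ...............................ooooooo...ooooooo..
175 ................................oooo.......ooo....
176 ...........................................oo.....
177 ..................................................
tab [ 541.999 -213.449  122.   ]
at [536.074 269.855 147.983] [-3.14   0.     1.422] F [-0.669 -1.159 -0.494] w 85.48814069022261 0.0 t 19.2 q [-1.052  0.812  0.97   1.726 -0.77   1.035  0.047]
shift [-477.065   77.626    4.576] turn [-0.001  0.     0.14 ]
```

The lid is seated and level. For the shield, the final 25° forward tilt would bring joint 6 to its limit. I'll grip the tab across its width with the tool tipped 0.3 rad back, so the final tool pose is nearly vertical.

```bash
cat >> d.py <<'E'
ay=Ro.from_rotvec
Rr=Rt(np.pi/2-.289)*ay([0,.3,0])
Rs=Ro.from_euler("z",-.289)
F=Ro.from_matrix(np.c_[xf,np.cross([0,0,1],X),np.cross(xf,np.cross([0,0,1],X))])
Rf=F*Rs.inv()*Rr
TAB=np.array([542.8,-213,104.])
def tipr(gp,R): return np.array(gp)+19*R.apply([0,0,1])  # true tip for a grasp point
E
python3 -c "
from d import *
print(F.as_matrix())
g=TAB+[0,0,6]; print('tip at grasp',tipr(g,Rr))
dtip(tipr(g+[0,0,80],Rr),Rr)
print('final rot',Rf.as_matrix())"
```

```text
[[ 0.896  0.15  -0.418]
 [-0.136  0.989  0.064]
 [ 0.423 -0.     0.906]]
tip at grasp [ 537.418 -211.4     91.849]
at [536.074 269.855 147.983] [-3.14   0.     1.422] F [-0.669 -1.159 -0.494] w 85.48814069022261 0.0 t 19.2 q [-1.052  0.812  0.97   1.726 -0.77   1.035  0.047]
shift [-474.211   62.118   11.114] turn [ 0.213  0.246 -1.419]
final rot [[-0.979  0.15   0.134]
 [ 0.149  0.989 -0.02 ]
 [-0.136  0.    -0.991]]
```

>>> play_rows:
  deltas: [-25, 3, -5, 0.01, 0.01, -0.08, 1, -75, 10, -10, 0.03, 0.04, -0.24, 1, -130, 17, -10, 0.06, 0.07, -0.41, 1, -185, 24, -10, 0.08, 0.1, -0.58, 1, -240, 31, -10, 0.11, 0.125, -0.75, 1, -295, 39, -5, 0.135, 0.155, -0.92, 1, -350, 46, 0, 0.16, 0.185, -1.08, 1, -405, 53, 5, 0.185, 0.215, -1.24, 1, -455, 60, 10, 0.205, 0.238, -1.37, 1, -474, 62, 11, 0.213, 0.246, -1.42, 1]

```text
clock: 20.45
eef_pos: [526.1, -212.2, 136.2]
tool_rot: [-3.141, -0.301, 2.85]
force: [-0.2, 0.2, -0.1]
width: 85.3
gripper_force: 0.0
```

>>> play_rows:
  deltas: [0, 0, 0, 0, 0, 0, 1, 0, 0, 0, 0, 0, 0, 1]

```text
clock: 20.7
eef_pos: [527.7, -206.3, 137.2]
tool_rot: [3.139, -0.299, 2.854]
force: [0.1, -0.1, 1.0]
width: 85.0
gripper_force: 0.0
```

```bash
python3 -c "
from d import *
g=TAB+[0,0,6]
dtip(tipr(g+[0,0,30],Rr),Rr)"
```

```text
at [ 527.728 -206.337  137.234] [ 3.139 -0.299  2.854] F [ 0.086 -0.085  0.984] w 85.02786943372342 0.0 t 20.7 q [ 0.037  0.808  0.521  1.504 -0.337  1.233  1.919]
shift [-14.762  -2.216  48.032] turn [0.002 0.001 0.001]
```

>>> play_rows:
  deltas: [-4, -1, 12, 0, 0, 0, 1, -9, -2.2, 30, 0, 0, 0, 1, -14.8, -2.2, 48, 0, 0, 0, 1, -18, -2.2, 58, 0, 0, 0, 1, -18, -2.2, 58, 0, 0, 0, 1, -18, -2.2, 58, 0, 0, 0, 1]

```text
clock: 21.45
eef_pos: [527.7, -210.6, 77.4]
tool_rot: [3.141, -0.297, 2.853]
force: [-0.6, -0.3, -0.2]
width: 85.7
gripper_force: 0.0
```

```bash
python3 -c "
from d import *
g=TAB+[0,0,6]
dtip(tipr(g,Rr),Rr)
im=np.mean([get_image('scene') for _ in range(4)],0);g=im.mean(2)
print('axis tip',proj('scene',tipr(TAB+[0,0,16],Rr)),'tab top',proj('scene',TAB+[0,0,18]))
for y in range(238,285): print(y,''.join('#' if g[y,x]<60 else 'o' if g[y,x]<100 else '.' for x in range(210,300)))"
```

```text
at [ 527.656 -210.577   77.438] [ 3.141 -0.297  2.853] F [-0.637 -0.275 -0.173] w 85.67110954293335 0.0 t 21.45 q [ 0.055  0.879  0.497  1.541 -0.368  1.126  1.943]
shift [-4.849  1.977 19.914] turn [0.001 0.003 0.   ]
axis tip [246.  257.1] tab top [246.1 254.5]
238 ..................o##oo.ooooooooooooooooooooooo#o#ooo######oooooo#oooo#oooo##########o##o.
239 ..................o###oo.oooooooooooooooooooooo#oooo########ooooo#o###ooooo##############o
240 ...................####oooooooooooooooooooo#o#ooooo########ooooooo#oooo#oooooooo##########
241 ...................#####ooooooooooooooooooooooooo#########oooooooo#oo##ooo#oo#oooo########
242 ...................#######oooooooooooooooooooooo#########ooooooooo#o#o#oooooooooooo#######
243 ...................o########oooooooooooooooooo##########oooooooooo##ooooooo#oooooo########
244 ...................o##########oooooooooooooo############ooooooooooo##ooooo#oooooooo#######
245 ....................###############o#oo################ooooooooo#ooooooo#ooooooooo########
246 ...................o###################################ooooooo##ooooo###
[... 2928 characters left out ...]
################ooooooooooooooo....
278 ...ooo#o.....oo###############oo###oo################################ooooooooooooooooo....
279 .ooooooo....###################o####################################oooooooooooooooooo....
280 ooooooooo..o#######################################################ooooooooooooooooooooo..
281 oooooooooo#######################################################ooooooooooooooooooooooo..
282 oooooooooo######################################################ooooooooooooooooooooooooo.
283 ooooooooooo###################################################ooooooooooooooooooooooooooo.
284 ooooooooooo##################################################oooooooooooooooooooooooooooo.
```

>>> play_rows:
  deltas: [-2, 1, 7, 0, 0, 0, 1, -4, 2, 14, 0, 0, 0, 1, -4.8, 2, 20, 0, 0, 0, 1, -4.8, 2, 20, 0, 0, 0, 1]

```text
clock: 22.15
eef_pos: [526.1, -207.6, 55.9]
tool_rot: [3.14, -0.299, 2.853]
force: [-1.6, 0.2, 0.3]
width: 85.6
gripper_force: 0.0
```

>>> play_rows:
  deltas: [0, 0, 0, 0, 0, 0, 0.7, 0, 0, 0, 0, 0, 0, 0.5, 0, 0, 0, 0, 0, 0, 0.35, 0, 0, 0, 0, 0, 0, 0.2, 0, 0, 0, 0, 0, 0, 0, 0, 0, 0, 0, 0, 0, 0, 0, 0, 0, 0, 0, 0, 0]

```text
clock: 23.02
eef_pos: [526.9, -208.1, 56.9]
tool_rot: [3.141, -0.297, 2.853]
force: [0.3, 0.2, 5.1]
width: 22.9
gripper_force: 58.8
```

```bash
python3 -c "
from d import *
g=TAB+[0,0,6]
dtip(tipr(g+[0,0,100],Rr),Rr)"
```

```text
at [ 526.918 -208.108   56.931] [ 3.141 -0.297  2.853] F [0.291 0.156 5.142] w 22.939445400768 58.8205361366272 t 23.025 q [ 0.056  0.903  0.486  1.555 -0.38   1.09   1.948]
shift [ 29.111  -0.067 -95.719] turn [0.001 0.003 0.001]
```

Gripped the tab (22.9 mm). Lift straight up.

>>> play_rows:
  deltas: [1.5, 0, -5, 0, 0, 0, 0, 4.4, 0, -14.4, 0, 0, 0, 0, 8.7, 0, -28.7, 0, 0, 0, 0, 14.5, 0, -48, 0, 0, 0, 0, 20.4, 0, -67, 0, 0, 0, 0, 26, 0, -86, 0, 0, 0, 0, 32, 0, -105, 0, 0, 0, 0, 36, 0, -120, 0, 0, 0, 0, 36, 0, -120, 0, 0, 0, 0]

```text
clock: 24.15
eef_pos: [528.2, -208.7, 183.2]
tool_rot: [3.141, -0.295, 2.853]
force: [0.2, -0.1, -0.2]
width: 22.7
gripper_force: 58.7
```

```bash
python3 - <<'E'
from d import *
q=read_state();print(q["eef_pos"],q["width"],q["gripper_force"],q["force"])
# shield center when gripped: (542.8,-213,46) at reported TCP (526.9,-208.1,56.9), rot Rr
Rg=Rt(np.pi/2-.289)*ay([0,.297,0])
off=Rg.inv().apply(np.array([542.8,-213,46])-[526.9,-208.1,56.9]);print("center in tool",off)
pt=focus-Rf.apply(off);print("target tcp",pt)
delta(pt,Rf); delta(pt-60*xf+[0,0,30],Rf)
c=q["eef_pos"]+Rg.apply(off)
im=np.mean([get_image("scene") for _ in range(4)],0);b=np.load("s.npy");dif=np.abs(im-b).mean(2);g=im.mean(2)
pc=proj("scene",c);print("centre px",pc, "foot",proj("scene",c-[0,0,40]))
u,v=pc.astype(int)
for y in range(v-30,v+26): print(y,"".join("." if dif[y,x]<10 else "#" if g[y,x]<45 else "o" if g[y,x]<60 else "+" for x in range(u-28,u+28)))
E
```

```text
[ 528.24  -208.732  183.158] 22.72741507709524 58.674049973487854 [ 0.167 -0.139 -0.183]
center in tool [-19.099  -0.165   5.554]
target tcp [624.769  98.788 203.192]
at [ 528.24  -208.732  183.158] [ 3.141 -0.295  2.853] F [ 0.167 -0.139 -0.183] w 22.72741507709524 58.674049973487854 t 24.15 q [ 0.031  0.759  0.54   1.462 -0.313  1.315  1.907]
shift [  0.931 322.294 -20.333] turn [ 0.012 -0.431 -0.138]
at [ 528.24  -208.732  183.158] [ 3.141 -0.295  2.853] F [ 0.167 -0.139 -0.183] w 22.72741507709524 58.674049973487854 t 24.15 q [ 0.031  0.759  0.54   1.462 -0.313  1.315  1.907]
shift [ 53.815 314.833  -9.102] turn [ 0.012 -0.431 -0.138]
centre px [243.1 243.8] foot [245.7 252.8]
213 ++++.#oooooooooooooooooooooooooo#####o#########o++++++++
214 ++++.+#ooooooooooooooooooooooooo##o###########o+++++++++
215 ++++.+#ooooooooooooooooooooo#o###o#o##########++++++++++
216 ++++.+#oooooooooo#oooo##o#o#o################+++++++++++
217 +++.+o#ooooooooo#ooo#o#ooo#o########o#######++++++++++++
218 +++.+#ooooooooooooooo#o####oo#############o+++++++++++++
219 ++.+ooooooooooooo#o###o################o
[... 2305 characters left out ...]
++++++++++++..o##oo###.##..#.
258 ++++++++++++++++++++++++..+++++++++++++o###ooo#.##.##.#.
259 ++++++++++++++++++++++++++++++++++++++.###ooo###.#..#...
260 ++++++++++++++++++++++++++++++++++++.#ooooooooo..####...
261 +++++++++++++++++++++++++++++++++++.##oooooooo#.##......
262 +++++++++++++++++++++++++++++++++.##oooo#oooooo##...#...
263 ++++++++++++++++++++++++++++++++.#ooooooooooooo#........
264 ++++++++++++++++++++++++++++++o#oooooooooo#o#o##........
265 +++++++++++++++++++++++++++++oooooooooo#o####o##......##
266 ++++++++++++++++++++++++++.o##ooooooooo#ooo#####....#...
267 ++++++++++++++++++++++++++o#ooooooooooooo######....##...
268 +++++++++++++++++++++++.+#ooooooooooooooo######....#....
```

Shield held and clear. Move it to the inspection place.

>>> play_rows:
  deltas: [0, 12, 0, 0, -0.015, -0.005, 0, 0, 40, -3, 0.001, -0.05, -0.017, 0, 0, 78, -5, 0.003, -0.1, -0.033, 0, 0, 118, -8, 0.004, -0.155, -0.05, 0, 0, 160, -10, 0.006, -0.213, -0.068, 0, 0, 202, -13, 0.008, -0.27, -0.086, 0, 1, 243, -15, 0.009, -0.325, -0.104, 0, 1, 280, -18, 0.01, -0.375, -0.12, 0, 1, 308, -20, 0.012, -0.41, -0.132, 0, 1, 322, -20, 0.012, -0.431, -0.138, 0]

```text
clock: 25.6
eef_pos: [623.3, 102.2, 201.3]
tool_rot: [3.14, 0.134, 2.994]
force: [0.2, -0.6, 0.2]
width: 23.0
gripper_force: 58.7
```

>>> play_rows:
  deltas: [0, 0, 0, 0, 0, 0, 0, 0, 0, 0, 0, 0, 0, 0, 0, 0, 0, 0, 0, 0, 0]

```text
clock: 25.98
eef_pos: [623.9, 97.1, 201.7]
tool_rot: [-3.141, 0.134, 2.988]
force: [-0.1, -0.0, -1.1]
width: 22.8
gripper_force: 58.7
```

```bash
python3 - <<'E'
from d import *
pt=[624.8,98.8,203.2]
delta(pt,Rf)
for n in("top","scene"):
    im=np.mean([get_image(n) for _ in range(4)],0);b=np.load(n[0]+".npy");dif=np.abs(im-b).mean(2);g=im.mean(2)
    pc=proj(n,focus);zf=F.as_matrix()[:,2];yf=F.as_matrix()[:,1]
    print(n,"focus",pc,"corners",[list(proj(n,focus+a*32*yf+c*40*zf)) for a in(1,-1) for c in(1,-1)])
    u,v=pc.astype(int)
    for y in range(v-32,v+30): print(y,"".join("." if dif[y,x]<8 else "#" if g[y,x]<38 else "o" if g[y,x]<60 else "+" for x in range(u-32,u+32)))
E
```

```text
at [623.915  97.083 201.714] [-3.141  0.134  2.988] F [-0.141 -0.018 -1.097] w 22.802911226059436 58.74897122383118 t 25.975 q [-0.573  0.579  0.547  1.718 -0.351  0.812  1.527]
shift [-0.804  1.832 -1.392] turn [-0.001 -0.002 -0.003]
top focus [279.  188.5] corners [[np.float64(263.0), np.float64(191.7)], [np.float64(268.9), np.float64(181.5)], [np.float64(289.8), np.float64(196.0)], [np.float64(294.0), np.float64(185.5)]]
156 +..........................................#....................
157 ...................+..........+........#.......................+
158 .......+.............+..........................................
159 ...........................+..................................+.
160 ............+...................................................
161 .......+.................+......................................
162 ................................................................
163 ................................................................
164 .......+......................+.......................+.........
165 ...............................................
[... 7378 characters left out ...]
..........
189 ++++++.+++++++++++++++++++++...+..............................+.
190 ++++++++.+++++++++++++++++++++..................................
191 ++++++++++++++++++++++++++++++++.............+..................
192 +++++++++++++++++++++++++++++++++.+.................+...........
193 ++++++++++++++++++++++++++++++++++.++++...+.....................
194 +++++++++++++++++++++++++++++++++++++.++........................
195 +++++++++++++++++++++++++++++++++++++++++.......................
196 +++++++++++++++++++++++++++++++++++++++++......+..+.............
197 ++++++++++++++++++++++++++++++++++++++++++......................
198 ++++++++++++++++++++++++++++++++++++++++++.................+....
```

The shield panel lies within about 1 px of its expected corners: left (341,163), right (365,175). The pose is within 3 mm of target. Hold briefly, then hand in.

>>> play_rows:
  deltas: [0, 1, -1, 0, 0, 0, 0, 0, 1, -1, 0, 0, 0, 0, 0, 1, -1, 0, 0, 0, 0, 0, 1, -1, 0, 0, 0, 0, 0, 1, -1, 0, 0, 0, 0]

```text
clock: 27.0
eef_pos: [623.8, 100.0, 202.6]
tool_rot: [3.141, 0.134, 2.99]
force: [0.1, -0.5, -0.6]
width: 23.0
gripper_force: 58.8
```

```bash
python3 -c "
from cell import *
q=read_state();print(q['eef_pos'],q['qd'].round(3),q['gripper_force'])
print(finish_job())"
```

```text
[623.82872803  99.98401546 202.64081188] [-0.001 -0.     0.001 -0.001  0.001 -0.001  0.   ] 58.750197887420654
the job is handed in; nothing more can be done
None
```

The job is handed in at about 27 s, with no verdict returned: the lid sits seated and released on the jar, and the shield is held still by its tab within about 3 mm of the commanded pose in front of the lens, going by my own position estimates.

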